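Lay the cherry top on the dolls' dining table

ROBOT

A 6-joint arm with a two-finger parallel gripper is mounted at the origin on the work surface. World frame = base frame: x ahead of the robot, y to its left, z up, the work surface at z = 0. Lengths are in mm, angles in degrees, forces in N, time in s.
With the tool pointing down it reaches from about 300 to 775 mm from the base axis. Payload 14.6 kg.
Tool frame: the origin (TCP) lies at the very end of the fingers, on their centre line; the grasp point (between the pads) lies 19 mm behind it; z points along the fingers, y is the line along which they close (so a half turn about z gives the same grasp; the last joint's range is limited). The gripper opens to 85 mm and grips with 20 to 120 N. Pads are 22 mm wide; open, the fingers measure 114 mm over their backs; the gripper's body (76 mm by 85 mm) begins 54 mm behind the grasp point. The pads swing forward as they close: fully open they stand 13 mm farther back than shut.
Start: joints at [-69.477, 17.183, 87.147, -0, 75.671, -3.816], TCP at [226.668, -501.11, 231.281] pointing down, gripper open.
Joint ranges: [-173.82, 173.82], [-45.26, 126.66], [13.44, 144.39], [-59.66, 239.66], [0, 175.72], [-146.38, 146.38]. Speed limits (degrees/s): [127.2, 127.2, 147.25, 180, 180, 180].

INTERFACE

Orientations are given as a 3x3 rotation matrix whose columns are the frame's x, y, z axes.
In Python, from workcell import monitor, get_image, sign_off, finder gives the robot as it stands. The module is installed in compiled form; this text tells all that it offers.
- The arm moves only by the tool apply_moves, never from a script. Its argument "plan" is a list of rows, each an object of numbers: "wx", "wy", "wz": the turn, a rotation vector about the world's x, y, z in rad; "dx", "dy", "dz": the shift along the world's x, y, z in m; "fingers": the finger opening in m, from 0 to 0.0854. In form: [{"wx": .., "wy": .., "wz": .., "dx": .., "dy": .., "dz": .., "fingers": ..}, ...]. A call has 1 to 5 rows; each row shifts and turns the commanded pose from where the row before left it; what a row does not reach is not made up. A row lasts 1/12 s, in which the tool goes at most 41.7 mm and 7.16 degrees, less where a joint would pass 70% of its speed; a pose out of reach is approached as far as the arm can. A call is refused whole if a number of a shift passes 0.0417 or a number of a turn 0.125, either way. A call with a gripper value outside its range is refused whole. The fingers move at their own pace and stop on an object; "grip_force" is the grip in N (left out, the last holds). Time passes only in rows, so rows that do not move let the fingers close. It gives the time, the measured TCP pose, the force, the opening and the grip force at its end, in the units of the state.
- monitor.state(): the state, without advancing time (a new reading comes with each control period).
- get_image(name): name is "side" or "top" or "wrist"; returns a dict with "frame" (384x512x3 uint8, blue, green, red), "intrinsics" (3x3 intrinsics, pixels), "k1" (the pictures are not rectified: a ray, as slopes to the right and down, at radius r is drawn at 1 + k1 r^2 times it, then the intrinsics apply), "R" (3x3) and "t" (3): a world point X has camera coordinates R X + t; the wrist camera has in their place "tool_from_camera" (4x4, takes a point from camera to tool coordinates, whose origin is the TCP and whose axes are the flange's). Camera axes: x right, y down, z forward; pixel columns grow to the right and rows downward; lengths in mm; the calibration is good to about 2 mm. A picture is of the moment at which its call begins: read the wrist's pose just before it. There is no depth.
- sign_off(): hands the job in; it is judged then, once.
Trained networks look in a picture, given as the dict that the camera call returned (one of the last four; its "shot" number tells which), for a name from the list of things; names that differ only in an ending like _2 or _b are one class to them, and where a whole thing is asked for, a point or a joint stands for the part that bears it (a point fixed in the world has none). Each returns a list of dicts, best first, with "score" (0 to 1); they miss things now and then, are a little off and sometimes report something else, mostly with a low value. They report only what shows in the picture. A call takes as long as a camera call. They do not tell look-alikes from the thing itself.
- finder.find_in(picture, name): "location" ([x, y, z] in mm, in world coordinates, good to about 4 mm: the middle of the surface that is visible of it).
The state is a dict: "t": time; "joints": joint angles; "qvel": joint speeds; "joint_torque": joint torques, N m; "tool_pos": TCP position; "ee_rot": TCP orientation; "ft_force": force on the tool from outside, world axes, zero at the start; "wrist_torque": the same for the moment, N m; "gripper_width": finger opening in mm; "grasp_force": force on a finger pad.
Only numpy, scipy, OpenCV 4.12 (cv2) and the standard library are available. Lean on these libraries where they do the work, as an engineer would, in place of code of your own. Each camera call takes 0.05 s, during which the arm holds its last target. There are 200 camera calls.

TASK

Put the little cherry dining table together: slide its thin top out past the edge of the plywood work stand that lies under the lamp bar (the edge on the robot's right) until it can be gripped, take hold of the end that sticks out, lift it off and lay it, set down rather than dropped, on the trestle frame, centred and square so that it overhangs evenly all round. Leave the frame standing where it is, do not let the top fall to the desk, and do not knock the lamp or disturb the clock, bell jar, pin tray, chairs and glue bottle.

Things in the scene. Friction and masses are not known exactly. Their poses are not given: they have to be found in the camera images.
- top: thin cherry panel, the dolls' dining-table top: 120 mm (own x) x 60 mm (own y) x 3 mm, 18 to 31 g, flat underside, both ends alike. Origin: centre of its underside. Starts flat on the stand, long axis within 0.2 rad of the stand's x axis, leading end about 2 to 22 mm in from the edge under the lamp bar. Too thin to be picked up while it lies flat.
- frame: loose cherry trestle frame of the table, 40 g, on the desk: 78 mm long (own x), 48 mm wide (own y), 59 mm high; top beams (10 x 46 mm) at own x = -30 and +30 mm carry the top. Origin: centre of its underside, z up; the laid top's origin lies 59 mm above it, x axes parallel (either way round). Its x axis points within 0.35 rad of world +y.
- stand: raised plywood work stand, fixed: 200 x 200 mm, board 12 mm thick, top face 70 mm above the desk. Origin: centre of its underside, on the desk, z up; own x within 0.15 rad of world +y. The edge under the lamp bar lies at own x = -100 mm (robot's right), along own y. Below, that side is open (stock under 15 mm high); cheeks at own y = -80 and +80 mm start 60 mm behind the edge.
- lamp: grey hobby lamp, fixed, not to be knocked: base 120 x 110 x 26 mm with black toggle switch, beyond the stand as seen from the robot, same yaw as the stand, origin (centre of base underside, on the desk) at stand x = -90, y = -170 mm. 14 mm stem at own x = -45 mm carries a level LED bar head along own +y, towards the robot; stem and hinge reach 233 mm high.
- clock: oak dolls' grandfather clock case, loose bystander, 188 mm tall, 38 x 56 mm; origin: centre of its underside
- bell_jar: glass bell jar on a dark round base, loose bystander, 104 mm across, 147 mm tall; origin: centre of its underside
- pin_tray: green enamel pin tray, loose bystander, 75 x 110 x 14 mm; origin: centre of its underside
- chair_a: cherry dolls' dining chair with blue seat, loose bystander, 38 x 40 mm, 88 mm tall; origin: centre of its underside
- chair_b: second chair like chair_a, loose bystander; origin: centre of its underside
- glue: white glue bottle with orange cap, loose bystander, 38 mm across, 115 mm tall; origin: centre of its underside
- bar (a point): middle of the underside of the lamp's LED bar head: 300 mm long (along the stand's y), 40 mm wide (stand's x), 16 mm thick, underside 210 mm above the desk, so 140 mm over the stand's top face. It hangs 15 to 55 mm outside the stand's edge, so the jutting end of the top must be gripped with a tool that leans away from the stand (fingers pointing down and in under the bar).
Things that resemble listed ones, but are neither listed nor needed, are in the scene too. Leave any green look-alike of the frame alone. What is meant by the top is not purple, and is the smaller of those in its own colour.

How it is judged:
By the outcome, as a careful person would: the job done as asked, in the order asked, and still so for the second after the job is handed in, with the robot touching nothing.
It also fails if it takes over 58 s, if anything falls off the work surface, if the arm or the gripper's body presses on something with over 40 N, if the wrist force passes 120 N, or if a joint passes its speed limit or range.

## Working session

There is one attempt and no reset: what is moved stays moved. The work goes in short steps, Python scripts to look and compute and a tool call to move; the robot and the scene stay as the last step left them, time stands still between calls to the robot, and variables do not carry over. Pictures are saved under pics/ and viewed, at most 14 in all, crops included, and the job is handed in when it is done.

Besides the shell and the picture viewer there is one more tool, called after "Emit:" as name(argument=value, ...) on one line, values as JSON. apply_moves: Moves the arm, as the interface text tells. Its arguments: {"type":"object","properties":{"plan":{"type":"array","items":{"type":"object","properties":{"wx":{"type":"number"},"wy":{"type":"number"},"wz":{"type":"number"},"dx":{"type":"number"},"dy":{"type":"number"},"dz":{"type":"number"},"fingers":{"type":"number"}}}},"grip_force":{"type":"number"}},"required":["plan"]}

```bash
mkdir -p pics; ls
cat > h.py <<'E'
import numpy as np, cv2
from workcell import monitor, get_image, sign_off, finder
def ray(im,u,v):
    K=np.array(im["intrinsics"]);k1=im["k1"]
    d=np.array([(u-K[0,2])/K[0,0],(v-K[1,2])/K[1,1]]);s=d.copy()
    for _ in range(20): s=d/(1+k1*(s@s))
    R=np.array(im["R"]);t=np.array(im["t"])
    return -R.T@t, R.T@np.array([s[0],s[1],1])
def atz(im,u,v,z):
    o,d=ray(im,u,v); return o+d*(z-o[2])/d[2]
def proj(im,X):
    K=np.array(im["intrinsics"]);c=np.array(im["R"])@np.array(X,float)+np.array(im["t"])
    s=c[:2]/c[2];s=s*(1+im["k1"]*(s@s)); return [K[0,0]*s[0]+K[0,2],K[1,1]*s[1]+K[1,2]]
E
python3 - <<'E'
from h import *
s=monitor.state();print(s["t"],s["tool_pos"],s["gripper_width"],np.round(s["ee_rot"],3).tolist())
for n in ["top","side"]:
    im=get_image(n); cv2.imwrite(f"pics/{n}0.png",im["frame"]); print(n,np.round(im["R"],2).tolist(),np.round(im["t"]),np.round(im["intrinsics"],1).tolist(),im["k1"])
    for k in ["top","frame","stand","lamp","bar","clock","bell_jar","pin_tray","chair_a","glue"]:
        print(k,[(round(r["score"],2),np.round(r["location"]).tolist(),np.round(proj(im,r["location"])).tolist()) for r in finder.find_in(im,k)[:4]])
E
```

```text
pics
0.0 [ 226.57678723 -500.90109362  230.70884964] 85.77905058298597 [[0.911, 0.412, -0.0], [0.412, -0.911, 0.001], [0.0, -0.001, -1.0]]
top [[0.03, -1.0, 0.02], [-0.98, -0.03, -0.17], [0.17, -0.02, -0.98]] [ -39.  589. 1120.] [[388.8, 0.0, 255.3], [0.0, 388.8, 189.9], [0.0, 0.0, 1.0]] 0.018097460003260922
top [(0.94, [560.0, 113.0, 74.0], [209.0, 197.0]), (0.76, [362.0, 143.0, 5.0], [198.0, 265.0]), (0.57, [473.0, 335.0, 2.0], [137.0, 227.0]), (0.57, [436.0, -463.0, 74.0], [405.0, 245.0])]
frame [(0.78, [492.0, -240.0, 41.0], [326.0, 225.0]), (0.69, [620.0, -206.0, 34.0], [315.0, 183.0])]
stand [(0.71, [614.0, 163.0, 72.0], [193.0, 179.0])]
lamp [(0.57, [669.0, 22.0, 220.0], [240.0, 149.0])]
bar [(0.64, [670.0, 22.0, 232.0], [240.0, 147.0])]
clock [(0.88, [751.0, -113.0, 164.0], [290.0, 127.0])]
bell_jar [(0.55, [625.0, 420.0, 112.0], [101.0, 170.0])]
pin_tray [(0.98, [547.0, -459.0, 0.0], [393.0, 210.0])]
chair_a [(0.82, [743.0, -241.0, 44.0], [326.0, 144.0]), (0.52, [669.0, -428.0, 40.0], [387.0, 169.0])]
glue [(0.59, [435.0, -464.0, 76.0], [406.0, 246.0])]
side [[0.69, -0.72, -
[... 263 characters left out ...]
5.0, -215.0, 55.0], [305.0, 223.0]), (0.4, [490.0, -208.0, 24.0], [277.0, 251.0])]
stand [(0.72, [632.0, 173.0, 71.0], [230.0, 172.0])]
lamp [(0.97, [709.0, 10.0, 218.0], [273.0, 152.0])]
bar [(0.83, [707.0, 6.0, 221.0], [273.0, 152.0]), (0.65, [632.0, 171.0, 72.0], [230.0, 172.0]), (0.58, [545.0, -457.0, 1.0], [344.0, 286.0])]
clock [(0.93, [750.0, -131.0, 111.0], [308.0, 185.0])]
bell_jar [(0.56, [621.0, 402.0, 65.0], [191.0, 151.0])]
pin_tray [(0.86, [542.0, -456.0, 2.0], [343.0, 286.0])]
chair_a [(0.74, [744.0, -246.0, 40.0], [330.0, 214.0]), (0.71, [752.0, -128.0, 110.0], [308.0, 184.0]), (0.61, [676.0, -430.0, 43.0], [361.0, 250.0])]
glue [(0.73, [428.0, -486.0, 77.0], [333.0, 301.0])]
```

Run:
```python
import cv2
a=cv2.imread("pics/top0.png")[90:310,80:440];cv2.imwrite("pics/top0c.png",cv2.resize(a,None,fx=2.2,fy=2.2,interpolation=cv2.INTER_CUBIC))
a=cv2.imread("pics/side0.png")[90:320,130:400];cv2.imwrite("pics/side0c.png",cv2.resize(a,None,fx=2.5,fy=2.5,interpolation=cv2.INTER_CUBIC))
```

```text
(no output)
```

View pics/top0c.png

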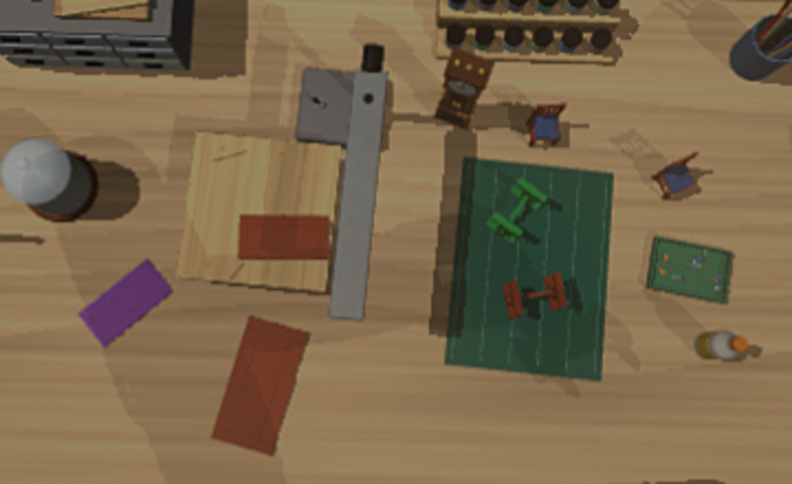

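View pics/side0c.png

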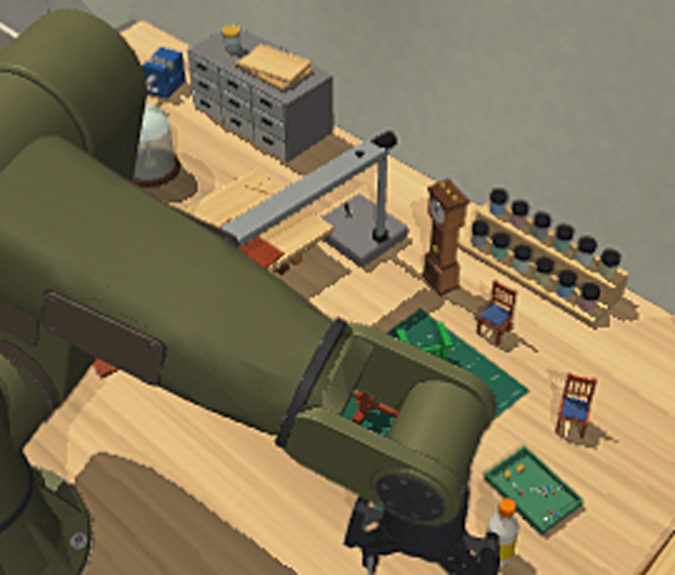

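The top view shows these candidates for the top: the red panel on the stand at full-picture (209,197), a larger red panel on the desk at (198,265), and a purple panel at (137,227). By the description it is the small red one on the stand. For the frame there is a red one at (326,225) and a green look-alike at (315,183); the red one is meant. I'll move above the frame for a wrist view.

Emit:
apply_moves(plan=[{"dx": 0.028,"dy": 0.028,"dz": 0.014,"wz": -0.047},{"dx": 0.028,"dy": 0.028,"dz": 0.014,"wz": -0.047},{"dx": 0.028,"dy": 0.028,"dz": 0.014,"wz": -0.047},{"dx": 0.028,"dy": 0.028,"dz": 0.014,"wz": -0.047},{"dx": 0.028,"dy": 0.028,"dz": 0.014,"wz": -0.047}])

```text
schema error: expected keys wx, wy, wz, dx, dy, dz, fingers
```

Emit:
apply_moves(plan=[{"dx": 0.028,"dy": 0.028,"dz": 0.014,"wz": -0.047},{"dx": 0.028,"dy": 0.028,"dz": 0.014,"wz": -0.047},{"dx": 0.028,"dy": 0.028,"wz": -0.047},{"dx": 0.028,"dy": 0.028,"wz": -0.047},{}])

```text
schema error: expected keys wx, wy, wz, dx, dy, dz, fingers
```

```bash
cat >> h.py <<'E'
def wrist():
    s=monitor.state(); im=get_image("wrist")
    T=np.array(im["tool_from_camera"]); Rw=np.array(s["ee_rot"])
    Rc=Rw@T[:3,:3]; o=np.array(s["tool_pos"])+Rw@T[:3,3]
    im["R"]=Rc.T; im["t"]=-Rc.T@o; return s,im
def ortho(im,x0,x1,y0,y1,z,ppm):
    # rectified view: rows down = -x world, cols right = -y world
    xs=np.arange(x1,x0,-1/ppm); ys=np.arange(y1,y0,-1/ppm)
    X=np.stack(np.meshgrid(xs,ys,indexing='ij')+(np.full((len(xs),len(ys)),float(z)),),-1)
    c=X@np.array(im["R"]).T+np.array(im["t"]); s=c[...,:2]/c[...,2:]
    s=s*(1+im["k1"]*(s**2).sum(-1,keepdims=True)); K=np.array(im["intrinsics"])
    return cv2.remap(im["frame"],(K[0,0]*s[...,0]+K[0,2]).astype('f4'),(K[1,1]*s[...,1]+K[1,2]).astype('f4'),cv2.INTER_LINEAR)
def red(f):
    f=f.astype(int); return ((f[...,2]>1.8*f[...,1])&(f[...,2]>1.8*f[...,0])&(f[...,2]>50)).astype('u1')
E
python3 - <<'E'
from h import *
s,im=wrist(); print(s["t"],s["tool_pos"],np.round(s["joints"],1),np.round(im["tool_from_camera"],2).tolist(),np.round(im["intrinsics"],0).tolist(),im["k1"])
cv2.imwrite("pics/w1.png",im["frame"])
for k in ["frame"]: print([(round(r["score"],2),np.round(r["location"]),np.round(proj(im,r["location"]))) for r in finder.find_in(im,k)])
E
```

```text
1.1 [ 226.68290679 -501.09709618  231.28006736] [-69.5  17.2  87.1   0.   75.7  -3.8] [[-0.0, -0.95, -0.32, 81.66], [1.0, -0.0, -0.0, -0.41], [0.0, -0.32, 0.95, -143.51], [0.0, 0.0, 0.0, 1.0]] [[316.0, 0.0, 256.0], [0.0, 316.0, 187.0], [0.0, 0.0, 1.0]] -0.051693885829408946
[]
```

View pics/w1.png

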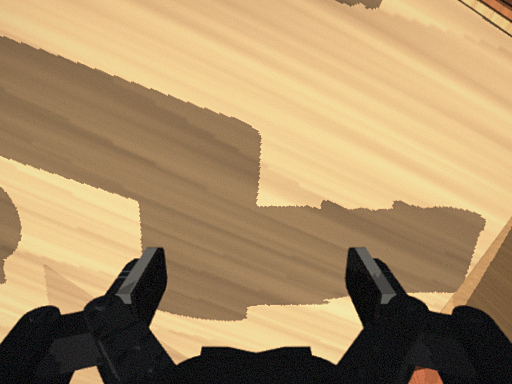

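The arm did not move: every row needs all the keys. The wrist view shows only desk, with the fingers at (150,270) and (362,270). The camera sits 82 mm to tool +x.

Emit:
apply_moves(plan=[{"dx": 0.022,"dy": 0.028,"dz": 0.014,"wx": 0,"wy": 0,"wz": -0.047,"fingers": 0.085},{"dx": 0.022,"dy": 0.028,"dz": 0.014,"wx": 0,"wy": 0,"wz": -0.047,"fingers": 0.085},{"dx": 0.022,"dy": 0.028,"dz": 0.014,"wx": 0,"wy": 0,"wz": -0.047,"fingers": 0.085},{"dx": 0.022,"dy": 0.028,"dz": 0.014,"wx": 0,"wy": 0,"wz": -0.047,"fingers": 0.085},{"dx": 0.022,"dy": 0.028,"dz": 0.014,"wx": 0,"wy": 0,"wz": -0.047,"fingers": 0.085}])

```text
t: 1.62
tool_pos: [337.3, -359.6, 302.1]
ee_rot: [[0.983, 0.186, 0.0], [0.186, -0.983, -0.0], [0.0, 0.0, -1.0]]
ft_force: [1.1, -0.3, -0.6]
gripper_width: 85.6
grasp_force: 0.0
```

Emit:
apply_moves(plan=[{"dx": 0.022,"dy": 0.028,"dz": 0,"wx": 0,"wy": 0,"wz": -0.047,"fingers": 0.0},{"dx": 0.022,"dy": 0.028,"dz": 0,"wx": 0,"wy": 0,"wz": -0.047,"fingers": 0.0},{"dx": 0.022,"dy": 0.028,"dz": 0,"wx": 0,"wy": 0,"wz": -0.047,"fingers": 0.0},{"dx": 0.022,"dy": 0.028,"dz": 0,"wx": 0,"wy": 0,"wz": -0.047,"fingers": 0.0},{"dx": 0,"dy": 0,"dz": 0,"wx": 0,"wy": 0,"wz": 0,"fingers": 0.0}])

```text
t: 2.03
tool_pos: [427.2, -245.2, 301.4]
ee_rot: [[1.0, 0.003, 0.001], [0.003, -1.0, 0.001], [0.001, -0.001, -1.0]]
ft_force: [-0.4, 0.2, -0.3]
gripper_width: 25.3
grasp_force: 0.0
```

Run:
```python
from h import *
im0=get_image("top")
s,im=wrist(); print(s["t"],s["tool_pos"],np.round(s["joints"],1),s["gripper_width"])
print([(round(r["score"],2),np.round(r["location"]),np.round(proj(im,r["location"]))) for r in finder.find_in(im,"frame")])
o=ortho(im,420,570,-320,-160,59,3.5); cv2.imwrite("pics/w2.png",np.hstack([o,np.zeros((len(o),5,3),'u1'),cv2.resize(im["frame"][:260],None,fx=.4,fy=.4) if 0 else o[:, :1]]))
import pickle; pickle.dump((s["t"],dict(im)),open("frame_im.pkl","wb")); pickle.dump(dict(im0),open("top_im.pkl","wb"))
```

```text
2.0833 [ 425.97495141 -247.03723442  301.31342624] [-34.4   7.1  90.1   0.   82.9  55.3] 17.15704788028405
[(0.98, array([ 584., -197.,   55.]), array([212.,  12.])), (0.62, array([ 499., -212.,   61.]), array([227.,  90.]))]
```

View pics/w2.png

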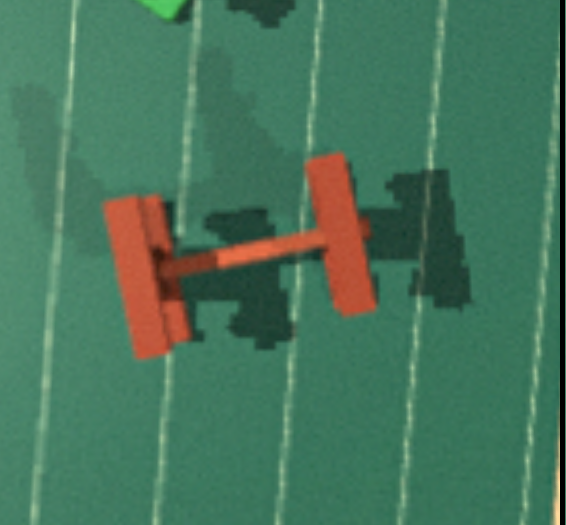

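Rectified view at z=59: frame beams centred at (138,278) and (342,234.5), 59.6 mm apart, as they should be. That puts the frame centre at about (496.8,-228.6) with yaw 12.1° past +y. Now the stand.

Emit:
apply_moves(plan=[{"dx": 0.007,"dy": 0.038,"dz": 0.004,"wx": 0,"wy": 0,"wz": 0,"fingers": 0.0},{"dx": 0.007,"dy": 0.038,"dz": 0.004,"wx": 0,"wy": 0,"wz": 0,"fingers": 0.0},{"dx": 0.007,"dy": 0.038,"dz": 0.004,"wx": 0,"wy": 0,"wz": 0,"fingers": 0.0},{"dx": 0.007,"dy": 0.038,"dz": 0.004,"wx": 0,"wy": 0,"wz": 0,"fingers": 0.0},{"dx": 0.007,"dy": 0.038,"dz": 0.004,"wx": 0,"wy": 0,"wz": 0,"fingers": 0.0}])

```text
t: 2.6
tool_pos: [459.3, -58.7, 321.6]
ee_rot: [[1.0, -0.0, 0.0], [-0.0, -1.0, -0.0], [0.0, 0.0, -1.0]]
ft_force: [0.9, 0.1, -0.7]
gripper_width: 0.1
grasp_force: 0.0
```

Emit:
apply_moves(plan=[{"dx": 0.007,"dy": 0.038,"dz": 0,"wx": 0,"wy": 0,"wz": 0,"fingers": 0.0},{"dx": 0.007,"dy": 0.038,"dz": 0,"wx": 0,"wy": 0,"wz": 0,"fingers": 0.0},{"dx": 0.007,"dy": 0.038,"dz": 0,"wx": 0,"wy": 0,"wz": 0,"fingers": 0.0},{"dx": 0.007,"dy": 0.038,"dz": 0,"wx": 0,"wy": 0,"wz": 0,"fingers": 0.0},{"dx": 0.007,"dy": 0.038,"dz": 0,"wx": 0,"wy": 0,"wz": 0,"fingers": 0.0}])

```text
t: 3.02
tool_pos: [494.9, 131.5, 321.4]
ee_rot: [[1.0, 0.0, 0.0], [0.0, -1.0, -0.0], [0.0, 0.0, -1.0]]
ft_force: [0.3, -0.1, -0.9]
gripper_width: 0.3
grasp_force: 0.0
```

Emit:
apply_moves(plan=[{"dx": 0.0,"dy": 0.03,"dz": 0,"wx": 0,"wy": 0,"wz": 0,"fingers": 0.0},{"dx": 0,"dy": 0,"dz": 0,"wx": 0,"wy": 0,"wz": 0,"fingers": 0.0},{"dx": 0,"dy": 0,"dz": 0,"wx": 0,"wy": 0,"wz": 0,"fingers": 0.0}])

```text
t: 3.27
tool_pos: [494.8, 160.8, 320.9]
ee_rot: [[1.0, 0.003, -0.001], [0.003, -1.0, -0.0], [-0.001, 0.0, -1.0]]
ft_force: [0.5, -0.9, -0.2]
gripper_width: -0.3
grasp_force: 0.0
```

Run:
```python
from h import *
s,im=wrist(); print(s["t"],s["tool_pos"],np.round(s["joints"],1),s["gripper_width"])
print([(round(r["score"],2),np.round(r["location"]),np.round(proj(im,r["location"]))) for r in finder.find_in(im,"top")])
o=ortho(im,490,720,0,280,70,2.2); cv2.imwrite("pics/w3.png",o)
o=ortho(im,490,720,0,280,73,4); m=red(o)
c=max(cv2.findContours(m,0,2)[0],key=cv2.contourArea);r=cv2.minAreaRect(c);b=cv2.boxPoints(r)
print([ (round(720-p[1]/4,1),round(280-p[0]/4,1)) for p in b],np.array(r[1])/4,r[2])
```

```text
3.2667 [494.82443323 160.80126646 320.94690323] [ 14.   10.3  83.8  -0.   85.9 103.8] -0.2957055057057092
[(0.93, array([476., 334.,   6.]), array([140., 154.])), (0.87, array([563., 116.,  72.]), array([294.,  95.])), (0.87, array([397., 139.,   3.]), array([270., 203.]))]
[(np.float32(589.7), np.float32(175.6)), (np.float32(592.0), np.float32(56.1)), (np.float32(532.5), np.float32(55.0)), (np.float32(530.2), np.float32(174.5))] [ 59.53757477 119.51625061] 88.87670135498047
```

View pics/w3.png

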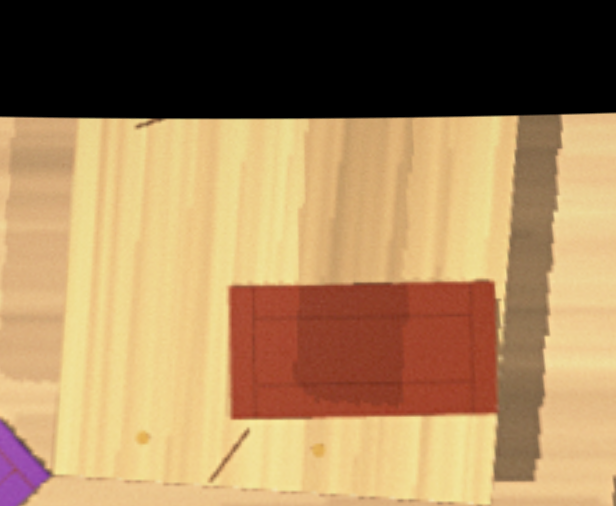

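The top measures 119.5 x 59.5 mm at z=73, centred at (561.1,115.3), so it is the right panel. The stand edge at x≈560 lies at y≈52.5, so the leading end is 3 mm in from it. Next I descend behind the trailing end with the fingers closed.

Emit:
apply_moves(plan=[{"dx": 0.013,"dy": 0.0105,"dz": -0.036,"wx": 0,"wy": 0,"wz": 0.016,"fingers": 0.0},{"dx": 0.013,"dy": 0.0105,"dz": -0.036,"wx": 0,"wy": 0,"wz": 0,"fingers": 0.0},{"dx": 0.013,"dy": 0.0105,"dz": -0.036,"wx": 0,"wy": 0,"wz": 0,"fingers": 0.0},{"dx": 0.013,"dy": 0.0105,"dz": -0.036,"wx": 0,"wy": 0,"wz": 0,"fingers": 0.0},{"dx": 0.013,"dy": 0.0105,"dz": -0.036,"wx": 0,"wy": 0,"wz": 0,"fingers": 0.0}])

```text
t: 3.78
tool_pos: [560.6, 211.8, 139.9]
ee_rot: [[1.0, 0.015, 0.001], [0.015, -1.0, 0.0], [0.001, -0.0, -1.0]]
ft_force: [1.4, -0.1, 0.0]
gripper_width: 0.3
grasp_force: 0.0
```

Emit:
apply_moves(plan=[{"dx": 0,"dy": 0,"dz": -0.036,"wx": 0,"wy": 0,"wz": 0,"fingers": 0.0},{"dx": 0,"dy": 0,"dz": -0.024,"wx": 0,"wy": 0,"wz": 0,"fingers": 0.0},{"dx": 0,"dy": 0,"dz": -0.005,"wx": 0,"wy": 0,"wz": 0,"fingers": 0.0},{"dx": 0,"dy": 0,"dz": 0,"wx": 0,"wy": 0,"wz": 0,"fingers": 0.0}])

```text
t: 4.12
tool_pos: [559.5, 211.8, 75.4]
ee_rot: [[1.0, 0.016, -0.002], [0.016, -1.0, -0.001], [-0.002, 0.001, -1.0]]
ft_force: [-0.5, -0.3, 0.0]
gripper_width: 0.2
grasp_force: 0.0
```

Run:
```python
from h import *
for i in range(3): s,im=wrist(); print(s["t"],s["tool_pos"],s["ft_force"])
print(np.round(s["joints"],1))
a=im["frame"]; cv2.imwrite("pics/w4.png",a)
```

```text
4.1167 [559.51573785 211.75790422  75.37762346] [-0.53194492 -0.27878391  0.00711587]
4.1667 [560.3407506  212.29658298  77.33500977] [0.46422582 0.4469211  1.60110131]
4.2167 [560.74206875 212.72578695  78.3181844 ] [ 0.48658995 -0.52956496  0.36186038]
[ 17.3  32.6  86.9  -0.   60.4 106.3]
```

View pics/w4.png

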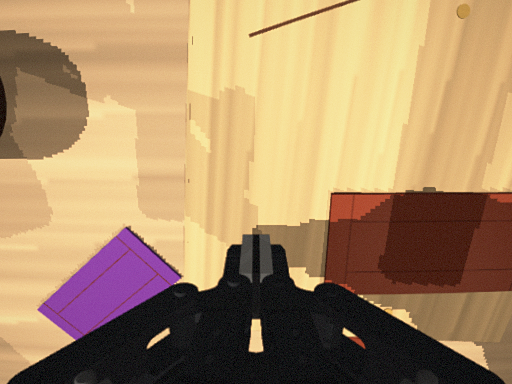

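The wrist view shows the closed finger tip at about (256,245) on bare stand board and the panel's trailing edge at (328,190 to 292). The tool is 7 mm too high, so I lower it and push partway.

Emit:
apply_moves(plan=[{"dx": 0,"dy": 0,"dz": -0.005,"wx": 0,"wy": 0,"wz": 0,"fingers": 0.0},{"dx": 0,"dy": -0.01,"dz": -0.0015,"wx": 0,"wy": 0,"wz": 0,"fingers": 0.0},{"dx": 0,"dy": -0.01,"dz": 0,"wx": 0,"wy": 0,"wz": 0,"fingers": 0.0},{"dx": 0,"dy": 0,"dz": 0,"wx": 0,"wy": 0,"wz": 0,"fingers": 0.0},{"dx": 0,"dy": 0,"dz": 0,"wx": 0,"wy": 0,"wz": 0,"fingers": 0.0}])

```text
t: 4.68
tool_pos: [559.9, 192.5, 70.1]
ee_rot: [[1.0, 0.017, 0.0], [0.017, -1.0, 0.0], [0.0, -0.0, -1.0]]
ft_force: [0.2, 0.7, 0.5]
gripper_width: 0.1
grasp_force: 0.0
```

Run:
```python
from h import *
for i in range(2): s,im=wrist(); print(s["t"],s["tool_pos"],s["ft_force"])
print(proj(im,[560,175,73]),proj(im,[530.2,174.5,73]),proj(im,s["tool_pos"]))
o=ortho(im,490,720,0,280,73,4); m=red(o);print(m.sum()/16)
ys,xs=np.nonzero(m[480:600]);print("trail y",280-np.percentile(xs,0.5)/4)
```

```text
4.6833 [559.85483776 192.5421463   70.12172847] [0.24097135 0.69373069 0.49274118]
4.7333 [559.8650759  192.91233959  70.11372233] [ 0.27511442 -0.57740034  1.95395063]
[np.float64(292.627319221899), np.float64(252.8432773989693)] [np.float64(290.41606937873104), np.float64(301.49576811823556)] [np.float64(257.1879034054812), np.float64(249.73988527641495)]
6636.125
trail y 175.25
```

Emit:
apply_moves(plan=[{"dx": 0,"dy": -0.004,"dz": 0.001,"wx": 0,"wy": 0,"wz": 0,"fingers": 0.0},{"dx": 0,"dy": -0.007,"dz": 0,"wx": 0,"wy": 0,"wz": 0,"fingers": 0.0},{"dx": 0,"dy": -0.007,"dz": 0,"wx": 0,"wy": 0,"wz": 0,"fingers": 0.0},{"dx": 0,"dy": -0.007,"dz": 0,"wx": 0,"wy": 0,"wz": 0,"fingers": 0.0},{"dx": 0,"dy": -0.007,"dz": 0,"wx": 0,"wy": 0,"wz": 0,"fingers": 0.0}])

```text
t: 5.2
tool_pos: [559.6, 160.5, 70.7]
ee_rot: [[1.0, 0.018, -0.0], [0.018, -1.0, -0.0], [-0.0, 0.0, -1.0]]
ft_force: [-0.0, 0.2, -0.0]
gripper_width: 0.2
grasp_force: 0.0
```

Emit:
apply_moves(plan=[{"dx": 0,"dy": -0.003,"dz": 0,"wx": 0,"wy": 0,"wz": 0,"fingers": 0.0},{"dx": 0,"dy": 0,"dz": 0,"wx": 0,"wy": 0,"wz": 0,"fingers": 0.0}])

```text
t: 5.37
tool_pos: [559.7, 157.5, 70.8]
ee_rot: [[1.0, 0.017, -0.0], [0.017, -1.0, -0.0], [-0.0, 0.0, -1.0]]
ft_force: [-0.1, 0.2, -0.1]
gripper_width: -0.0
grasp_force: 0.0
```

```bash
cat >> h.py <<'E'
def panel(im,z=73,roi=(490,720,-40,280),ppm=4):
    o=ortho(im,*roi,z,ppm); m=red(o)
    c=max(cv2.findContours(m,0,2)[0],key=cv2.contourArea);r=cv2.minAreaRect(c);b=cv2.boxPoints(r)
    return [(float(round(roi[1]-p[1]/ppm,1)),float(round(roi[3]-p[0]/ppm,1))) for p in b],np.round(np.array(r[1])/ppm,1)
E
python3 - <<'E'
from h import *
s,im=wrist(); print(s["t"],s["tool_pos"],s["ft_force"]); print(panel(im))
print(panel(get_image("top"))); cv2.imwrite("pics/w5.png",im["frame"])
E
```

```text
5.3667 [559.7457925  157.51169485  70.80957632] [-0.05417525  0.24116876 -0.14653269]
([(590.7000122070312, 151.39999389648438), (592.5999755859375, 30.899999618530273), (531.5999755859375, 29.899999618530273), (529.5999755859375, 150.39999389648438)], array([ 61. , 120.5]))
([(586.4000244140625, 116.69999694824219), (588.0, 43.29999923706055), (532.7000122070312, 42.099998474121094), (531.0999755859375, 115.5)], array([55.3, 73.4]))
```

View pics/w5.png

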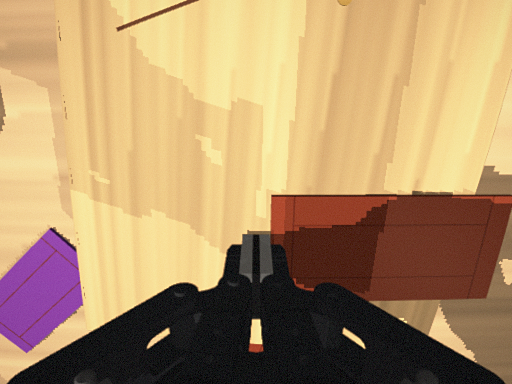

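The wrist view confirms the push works: the trailing edge is at (272,195) against the finger, the panel is still square, and it juts 22 mm. 24 mm more.

Emit:
apply_moves(plan=[{"dx": 0,"dy": -0.006,"dz": 0,"wx": 0,"wy": 0,"wz": 0,"fingers": 0.0},{"dx": 0,"dy": -0.006,"dz": 0,"wx": 0,"wy": 0,"wz": 0,"fingers": 0.0},{"dx": 0,"dy": -0.006,"dz": 0,"wx": 0,"wy": 0,"wz": 0,"fingers": 0.0},{"dx": 0,"dy": -0.004,"dz": 0,"wx": 0,"wy": 0,"wz": 0,"fingers": 0.0},{"dx": 0,"dy": -0.002,"dz": 0,"wx": 0,"wy": 0,"wz": 0,"fingers": 0.0}])

```text
t: 5.88
tool_pos: [559.7, 133.6, 70.8]
ee_rot: [[1.0, 0.017, -0.0], [0.017, -1.0, -0.0], [-0.0, 0.0, -1.0]]
ft_force: [0.7, -0.2, 0.0]
gripper_width: 0.0
grasp_force: 0.0
```

Emit:
apply_moves(plan=[{"dx": 0,"dy": 0,"dz": 0,"wx": 0,"wy": 0,"wz": 0,"fingers": 0.0},{"dx": 0,"dy": 0.006,"dz": 0.0,"wx": 0,"wy": 0,"wz": 0,"fingers": 0.0},{"dx": 0,"dy": 0,"dz": 0.03,"wx": 0,"wy": 0,"wz": 0,"fingers": 0.0},{"dx": 0,"dy": 0,"dz": 0.04,"wx": 0,"wy": 0,"wz": 0,"fingers": 0.0},{"dx": 0,"dy": 0,"dz": 0.03,"wx": 0,"wy": 0,"wz": 0,"fingers": 0.0}])

```text
t: 6.3
tool_pos: [559.7, 141.1, 173.2]
ee_rot: [[1.0, 0.018, 0.001], [0.018, -1.0, 0.0], [0.001, -0.0, -1.0]]
ft_force: [0.7, 0.0, 0.2]
gripper_width: 0.1
grasp_force: 0.0
```

Emit:
apply_moves(plan=[{"dx": 0,"dy": 0,"dz": 0,"wx": 0,"wy": 0,"wz": 0,"fingers": 0.0},{"dx": 0,"dy": 0,"dz": 0,"wx": 0,"wy": 0,"wz": 0,"fingers": 0.0},{"dx": 0,"dy": 0,"dz": 0,"wx": 0,"wy": 0,"wz": 0,"fingers": 0.0}])

```text
t: 6.55
tool_pos: [559.3, 140.8, 170.0]
ee_rot: [[1.0, 0.018, -0.001], [0.018, -1.0, -0.0], [-0.001, 0.0, -1.0]]
ft_force: [-0.3, 0.0, -0.2]
gripper_width: -0.1
grasp_force: 0.0
```

Run:
```python
from h import *
s,im=wrist(); print(s["t"],s["tool_pos"],np.round(s["joints"],1)); print(panel(im))
```

```text
6.55 [559.26877426 140.80084595 170.01495676] [10.5 23.7 86.7  0.  69.6 99.4]
([(590.2999877929688, 127.9000015258789), (592.2000122070312, 8.0), (532.0, 7.099999904632568), (530.0999755859375, 126.9000015258789)], array([ 60.2, 119.9]))
```

Run:
```python
import numpy as np
from scipy.spatial.transform import Rotation as R
# target in stand-ish world frame; R = Rz(j1)Ry(j2+j3)Rz(s*j4)Ry(j5)Rz(k)
for a in (50,60,70):
  for j1 in (-20,-35):
    for p in (100,120):
      z=np.array([0,np.sin(np.radians(a)),-np.cos(np.radians(a))]); x=np.array([0,np.cos(np.radians(a)),np.sin(np.radians(a))]); y=np.cross(z,x)
      T=R.from_matrix(np.c_[x,y,z])
      W=(R.from_euler('ZY',[j1,p],degrees=True).inv()*T).as_euler('ZYZ',degrees=True)
      print(a,j1,p,np.round(W))
S=[([-69.477,17.183,87.147,75.671],[226.668,-501.11,231.281]),([-34.4,7.1,90.1,82.9],[426,-247,301.3]),([14,10.3,83.8,85.9],[494.8,160.8,320.9]),([17.3,32.6,86.9,60.4],[560.7,212.7,78.3]),([10.5,23.7,86.7,69.6],[559.3,140.8,170])]
A=[];b=[]
for j,t in S:
  q2,q3=np.radians(j[1]),np.radians(j[1]+j[2]); 
  A.append([1,0,np.sin(q2),np.sin(q3)]);b.append(np.hypot(t[0],t[1]))
  A.append([0,1,np.cos(q2),np.cos(q3)]);b.append(t[2])
print(np.linalg.lstsq(np.array(A),np.array(b),rcond=None))
```

```text
50 -20 100 [47. 98. 69.]
50 -20 120 [46. 85. 55.]
50 -35 100 [ 41. 109.  58.]
50 -35 120 [39. 93. 45.]
60 -20 100 [ 56. 102.  71.]
60 -20 120 [54. 90. 54.]
60 -35 100 [ 51. 114.  62.]
60 -35 120 [ 46. 100.  46.]
70 -20 100 [ 66. 105.  73.]
70 -20 120 [63. 96. 55.]
70 -35 100 [ 61. 118.  66.]
70 -35 120 [ 54. 107.  48.]
(array([  1.09357394, -25.96320848, 385.69390262, 449.0595454 ]), array([10.44363481]), np.int32(4), array([3.19406669, 3.10966328, 0.25622016, 0.24956656]))
```

The panel now juts 45 mm, from lead (562.1,7.5) to trail (560.2,127.4). I go up over the bar, yaw 90°, then lean 62° on the right-hand side.

Emit:
apply_moves(plan=[{"dx": 0,"dy": 0,"dz": 0.04,"wx": 0,"wy": 0,"wz": 0,"fingers": 0.0},{"dx": 0,"dy": 0,"dz": 0.04,"wx": 0,"wy": 0,"wz": 0.12,"fingers": 0.0},{"dx": 0,"dy": 0,"dz": 0.04,"wx": 0,"wy": 0,"wz": 0.12,"fingers": 0.0},{"dx": 0,"dy": 0,"dz": 0.04,"wx": 0,"wy": 0,"wz": 0.12,"fingers": 0.0},{"dx": 0,"dy": -0.036,"dz": 0,"wx": 0,"wy": 0,"wz": 0.12,"fingers": 0.0}])

```text
t: 7.02
tool_pos: [560.7, 108.1, 337.5]
ee_rot: [[0.874, 0.487, 0.009], [0.487, -0.874, 0.002], [0.009, 0.002, -1.0]]
ft_force: [-0.1, -0.1, 0.4]
gripper_width: 0.2
grasp_force: 0.0
```

Emit:
apply_moves(plan=[{"dx": 0,"dy": -0.036,"dz": 0,"wx": 0,"wy": 0,"wz": 0.12,"fingers": 0.0},{"dx": 0,"dy": -0.036,"dz": 0,"wx": 0,"wy": 0,"wz": 0.12,"fingers": 0.0},{"dx": 0,"dy": -0.036,"dz": 0,"wx": 0,"wy": 0,"wz": 0.12,"fingers": 0.0},{"dx": 0,"dy": -0.036,"dz": 0,"wx": 0,"wy": 0,"wz": 0.12,"fingers": 0.0},{"dx": 0,"dy": -0.036,"dz": 0,"wx": 0,"wy": 0,"wz": 0.12,"fingers": 0.0}])

```text
t: 7.43
tool_pos: [559.4, -76.5, 329.4]
ee_rot: [[0.452, 0.892, -0.002], [0.892, -0.452, 0.001], [-0.001, -0.002, -1.0]]
ft_force: [1.5, 0.6, 0.1]
gripper_width: 0.3
grasp_force: 0.0
```

Emit:
apply_moves(plan=[{"dx": 0,"dy": -0.036,"dz": 0,"wx": 0,"wy": 0,"wz": 0.12,"fingers": 0.085},{"dx": 0,"dy": -0.036,"dz": 0,"wx": 0,"wy": 0,"wz": 0.12,"fingers": 0.085},{"dx": 0,"dy": -0.036,"dz": 0,"wx": 0,"wy": 0,"wz": 0.12,"fingers": 0.085},{"dx": 0,"dy": -0.036,"dz": 0,"wx": 0,"wy": 0,"wz": 0.12,"fingers": 0.085},{"dx": 0,"dy": 0,"dz": 0,"wx": 0,"wy": 0,"wz": 0,"fingers": 0.085}])

```text
t: 7.85
tool_pos: [558.9, -224.2, 328.3]
ee_rot: [[-0.011, 1.0, -0.003], [1.0, 0.011, 0.0], [0.001, -0.003, -1.0]]
ft_force: [-0.3, 0.2, -0.2]
gripper_width: 60.7
grasp_force: 0.0
```

Emit:
apply_moves(plan=[{"dx": 0,"dy": 0,"dz": 0,"wx": 0.12,"wy": 0.002,"wz": 0,"fingers": 0.085},{"dx": 0,"dy": 0,"dz": 0,"wx": 0.12,"wy": 0.002,"wz": 0,"fingers": 0.085},{"dx": 0,"dy": 0,"dz": 0,"wx": 0,"wy": 0,"wz": 0,"fingers": 0.085}])

```text
t: 8.1
tool_pos: [559.3, -220.6, 328.2]
ee_rot: [[-0.0, 1.0, -0.007], [0.969, 0.002, 0.246], [0.246, -0.007, -0.969]]
ft_force: [-0.6, -0.6, -0.2]
gripper_width: 85.1
grasp_force: 0.0
```

Run:
```python
from h import *
s=monitor.state(); print(s["t"],s["tool_pos"],np.round(s["joints"],1),np.round(s["ee_rot"],3).tolist())
```

```text
8.1 [ 559.32786045 -220.61113354  328.19061636] [-29.9  24.9  65.   12.2  97.4 -29.2] [[-0.0, 1.0, -0.007], [0.969, 0.002, 0.246], [0.246, -0.007, -0.969]]
```

Emit:
apply_moves(plan=[{"dx": 0,"dy": 0,"dz": 0,"wx": 0.12,"wy": 0.002,"wz": 0.014,"fingers": 0.085},{"dx": 0,"dy": 0.01,"dz": -0.02,"wx": 0.12,"wy": 0.002,"wz": 0,"fingers": 0.085},{"dx": 0,"dy": 0.015,"dz": -0.02,"wx": 0.12,"wy": 0.002,"wz": 0,"fingers": 0.085},{"dx": 0,"dy": 0.015,"dz": -0.02,"wx": 0.12,"wy": 0.002,"wz": 0,"fingers": 0.085},{"dx": 0,"dy": 0.015,"dz": -0.02,"wx": 0.12,"wy": 0.002,"wz": 0,"fingers": 0.085}])

```text
t: 8.52
tool_pos: [559.6, -163.0, 249.3]
ee_rot: [[-0.011, 1.0, -0.017], [0.665, 0.02, 0.747], [0.747, -0.003, -0.665]]
ft_force: [1.5, 0.5, -0.7]
gripper_width: 85.0
grasp_force: 0.0
```

Emit:
apply_moves(plan=[{"dx": 0,"dy": 0.015,"dz": -0.02,"wx": 0.12,"wy": 0.002,"wz": 0,"fingers": 0.085},{"dx": 0,"dy": 0.015,"dz": -0.02,"wx": 0.12,"wy": 0.002,"wz": 0,"fingers": 0.085},{"dx": 0,"dy": 0.015,"dz": -0.03,"wx": 0,"wy": 0,"wz": 0,"fingers": 0.085},{"dx": 0,"dy": 0.015,"dz": -0.03,"wx": 0,"wy": 0,"wz": 0,"fingers": 0.085},{"dx": 0,"dy": 0.0,"dz": 0,"wx": 0,"wy": 0,"wz": 0,"fingers": 0.085}])

```text
t: 8.93
tool_pos: [557.5, -100.3, 144.2]
ee_rot: [[-0.001, 1.0, -0.026], [0.469, 0.024, 0.883], [0.883, -0.012, -0.468]]
ft_force: [-0.3, 0.2, -1.2]
gripper_width: 85.3
grasp_force: 0.0
```

Run:
```python
from h import *
s,im=wrist(); print(s["t"],s["tool_pos"],np.round(s["joints"],1),np.round(s["ee_rot"],3).tolist())
print([np.round(proj(im,p)) for p in ([532,7.1,73],[592.2,8,73],s["tool_pos"])])
cv2.imwrite("pics/w6.png",im["frame"])
```

```text
8.9333 [ 557.53037878 -100.29146361  144.18703896] [-32.5  42.9  79.3  47.8  99.9 -44. ] [[-0.001, 1.0, -0.026], [0.469, 0.024, 0.883], [0.883, -0.012, -0.468]]
[array([231., 192.]), array([297., 192.]), array([255., 252.])]
```

View pics/w6.png

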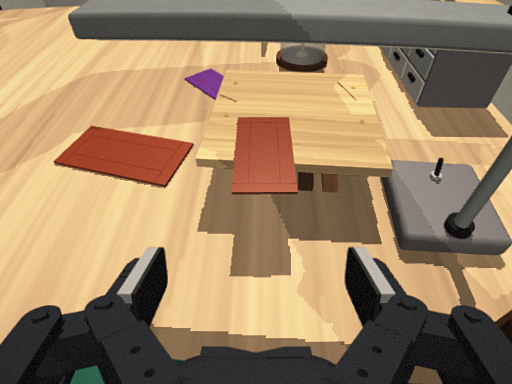

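The wrist view shows the panel's jutting end at (233 to 297, 192), as predicted, midway between the open fingers, with the bar well above. Approaching.

Emit:
apply_moves(plan=[{"dx": 0.001,"dy": 0.024,"dz": -0.014,"wx": 0,"wy": 0,"wz": 0,"fingers": 0.085},{"dx": 0.001,"dy": 0.024,"dz": -0.014,"wx": 0,"wy": 0,"wz": 0,"fingers": 0.085},{"dx": 0.001,"dy": 0.024,"dz": -0.014,"wx": 0,"wy": 0,"wz": 0,"fingers": 0.085},{"dx": 0.001,"dy": 0.02,"dz": -0.013,"wx": 0,"wy": 0,"wz": 0,"fingers": 0.085},{"dx": 0,"dy": 0.015,"dz": -0.01,"wx": 0,"wy": 0,"wz": 0,"fingers": 0.085}])

```text
t: 9.4
tool_pos: [564.1, 4.1, 86.4]
ee_rot: [[-0.011, 1.0, -0.02], [0.473, 0.022, 0.881], [0.881, 0.0, -0.473]]
ft_force: [-0.5, -0.0, 0.1]
gripper_width: 85.0
grasp_force: 0.0
```

Emit:
apply_moves(plan=[{"dx": 0,"dy": 0,"dz": 0,"wx": 0,"wy": 0,"wz": 0,"fingers": 0.085},{"dx": 0,"dy": 0,"dz": 0,"wx": 0,"wy": 0,"wz": 0,"fingers": 0.085},{"dx": 0,"dy": 0,"dz": 0,"wx": 0,"wy": 0,"wz": 0,"fingers": 0.085}])

```text
t: 9.65
tool_pos: [564.4, 1.9, 87.2]
ee_rot: [[-0.011, 1.0, -0.018], [0.472, 0.021, 0.881], [0.881, 0.002, -0.472]]
ft_force: [-0.8, 0.7, -0.1]
gripper_width: 85.1
grasp_force: 0.0
```

Emit:
apply_moves(plan=[{"dx": -0.001,"dy": 0.0105,"dz": -0.0065,"wx": 0,"wy": 0,"wz": 0,"fingers": 0.085},{"dx": -0.001,"dy": 0.0105,"dz": -0.0065,"wx": 0,"wy": 0,"wz": 0,"fingers": 0.085},{"dx": -0.001,"dy": 0.0105,"dz": -0.0065,"wx": 0,"wy": 0,"wz": 0,"fingers": 0.085},{"dx": 0,"dy": 0.007,"dz": -0.005,"wx": 0,"wy": 0,"wz": 0,"fingers": 0.085},{"dx": 0,"dy": 0,"dz": 0,"wx": 0,"wy": 0,"wz": 0,"fingers": 0.085}])

```text
t: 10.07
tool_pos: [559.9, 43.3, 60.0]
ee_rot: [[-0.008, 1.0, -0.021], [0.47, 0.023, 0.882], [0.882, -0.003, -0.471]]
ft_force: [-0.9, -0.8, 1.0]
gripper_width: 85.3
grasp_force: 0.0
```

Emit:
apply_moves(plan=[{"dx": 0,"dy": 0,"dz": 0,"wx": 0,"wy": 0,"wz": 0,"fingers": 0.085},{"dx": 0,"dy": 0,"dz": 0,"wx": 0,"wy": 0,"wz": 0,"fingers": 0.085}])

```text
t: 10.23
tool_pos: [560.9, 41.4, 61.4]
ee_rot: [[-0.01, 1.0, -0.019], [0.471, 0.021, 0.882], [0.882, -0.0, -0.471]]
ft_force: [-0.4, -0.8, 0.9]
gripper_width: 85.1
grasp_force: 0.0
```

Run:
```python
from h import *
s,im=wrist(); print(s["t"],s["tool_pos"],np.round(s["joints"],1),np.round(s["ee_rot"],3).tolist(),s["ft_force"])
print([np.round(proj(im,p)) for p in ([532,7.1,73],[592.2,8,73],s["tool_pos"])])
cv2.imwrite("pics/w7.png",im["frame"])
```

```text
10.2333 [560.85610479  41.35664177  61.43723633] [-20.7  45.2  89.5  55.3  84.4 -48.4] [[-0.01, 1.0, -0.019], [0.471, 0.021, 0.882], [0.882, -0.0, -0.471]] [-0.36883431 -0.80613817  0.86174918]
[array([183., 307.]), array([328., 308.]), array([255., 252.])]
```

View pics/w7.png

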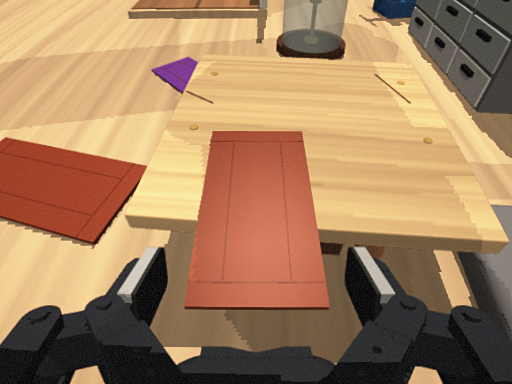

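The wrist view shows the panel end at (187 to 328, 308), centred between the pads at (155,270) and (358,270). Closing on the long edges.

Emit:
apply_moves(plan=[{"dx": 0,"dy": 0,"dz": 0,"wx": 0,"wy": 0,"wz": 0,"fingers": 0.05},{"dx": 0,"dy": 0,"dz": 0,"wx": 0,"wy": 0,"wz": 0,"fingers": 0.05},{"dx": 0,"dy": 0,"dz": 0,"wx": 0,"wy": 0,"wz": 0,"fingers": 0.05},{"dx": 0,"dy": 0,"dz": 0,"wx": 0,"wy": 0,"wz": 0,"fingers": 0.05},{"dx": 0,"dy": 0,"dz": 0,"wx": 0,"wy": 0,"wz": 0,"fingers": 0.05}], grip_force=40)

```text
t: 10.7
tool_pos: [560.8, 41.3, 61.5]
ee_rot: [[-0.01, 1.0, -0.018], [0.471, 0.021, 0.882], [0.882, 0.0, -0.471]]
ft_force: [0.7, -1.0, 2.6]
gripper_width: 58.9
grasp_force: 42.3
```

Run:
```python
from h import *
s,im=wrist(); print(s["t"],s["tool_pos"],np.round(s["ee_rot"],3).tolist(),s["ft_force"],s["gripper_width"],s["grasp_force"]); print(panel(im,73))
```

```text
10.7 [560.84052421  41.28490999  61.52805354] [[-0.01, 1.0, -0.018], [0.471, 0.021, 0.882], [0.882, 0.0, -0.471]] [ 0.65432594 -1.04685031  2.62745318] 58.9142639826249 42.29721665382385
([(590.2000122070312, 130.1999969482422), (591.9000244140625, 7.800000190734863), (531.9000244140625, 7.0), (530.2000122070312, 129.39999389648438)], array([ 60. , 122.4]))
```

The grip holds at 58.9 mm and 42 N. I lift a little, then withdraw under the bar.

Emit:
apply_moves(plan=[{"dx": 0,"dy": 0,"dz": 0.003,"wx": 0,"wy": 0,"wz": 0,"fingers": 0.05},{"dx": 0,"dy": 0,"dz": 0.005,"wx": 0,"wy": 0,"wz": 0,"fingers": 0.05},{"dx": 0,"dy": -0.004,"dz": 0.006,"wx": 0,"wy": 0,"wz": 0,"fingers": 0.05},{"dx": 0,"dy": -0.008,"dz": 0.004,"wx": 0,"wy": 0,"wz": 0,"fingers": 0.05},{"dx": 0,"dy": -0.012,"dz": 0.002,"wx": 0,"wy": 0,"wz": 0,"fingers": 0.05}])

```text
t: 11.17
tool_pos: [560.8, 17.0, 82.3]
ee_rot: [[-0.011, 1.0, -0.019], [0.471, 0.022, 0.882], [0.882, 0.001, -0.472]]
ft_force: [0.3, -0.3, 1.0]
gripper_width: 59.2
grasp_force: 42.7
```

Emit:
apply_moves(plan=[{"dx": 0,"dy": -0.018,"dz": 0,"wx": 0,"wy": 0,"wz": 0,"fingers": 0.05},{"dx": 0,"dy": -0.024,"dz": 0,"wx": 0,"wy": 0,"wz": 0,"fingers": 0.05},{"dx": 0,"dy": -0.024,"dz": 0.004,"wx": 0,"wy": 0,"wz": 0,"fingers": 0.05},{"dx": 0,"dy": -0.024,"dz": 0.008,"wx": 0,"wy": 0,"wz": 0,"fingers": 0.05},{"dx": 0,"dy": -0.024,"dz": 0.012,"wx": 0,"wy": 0,"wz": 0,"fingers": 0.05}])

```text
t: 11.58
tool_pos: [560.0, -98.7, 105.0]
ee_rot: [[-0.008, 1.0, -0.019], [0.471, 0.02, 0.882], [0.882, -0.002, -0.471]]
ft_force: [-0.6, -0.2, -0.7]
gripper_width: 59.1
grasp_force: 42.8
```

Emit:
apply_moves(plan=[{"dx": -0.006,"dy": -0.024,"dz": 0.012,"wx": 0,"wy": 0,"wz": 0,"fingers": 0.05},{"dx": -0.008,"dy": -0.024,"dz": 0.008,"wx": 0,"wy": 0,"wz": 0.039,"fingers": 0.05},{"dx": -0.008,"dy": -0.024,"dz": 0,"wx": 0,"wy": 0,"wz": 0.039,"fingers": 0.05},{"dx": -0.008,"dy": -0.022,"dz": 0,"wx": 0,"wy": 0,"wz": 0.039,"fingers": 0.05},{"dx": -0.008,"dy": -0.018,"dz": 0,"wx": 0,"wy": 0,"wz": 0.039,"fingers": 0.05}])

```text
t: 12.0
tool_pos: [521.7, -211.4, 125.6]
ee_rot: [[-0.083, 0.984, -0.156], [0.464, 0.176, 0.868], [0.882, -0.001, -0.472]]
ft_force: [-0.3, -0.3, -0.0]
gripper_width: 59.1
grasp_force: 42.8
```

Emit:
apply_moves(plan=[{"dx": -0.008,"dy": -0.012,"dz": 0,"wx": 0,"wy": 0,"wz": 0.039,"fingers": 0.05},{"dx": 0,"dy": 0,"dz": 0,"wx": 0,"wy": 0,"wz": 0,"fingers": 0.05},{"dx": 0,"dy": 0,"dz": 0,"wx": 0,"wy": 0,"wz": 0,"fingers": 0.05},{"dx": 0,"dy": 0,"dz": 0,"wx": 0,"wy": 0,"wz": 0,"fingers": 0.05}])

```text
t: 12.33
tool_pos: [514.8, -220.3, 125.2]
ee_rot: [[-0.1, 0.977, -0.188], [0.46, 0.213, 0.862], [0.882, -0.001, -0.471]]
ft_force: [-0.3, 0.2, -0.9]
gripper_width: 58.9
grasp_force: 42.8
```

Run:
```python
from h import *
im0=get_image("top"); cv2.imwrite("pics/top8.png",im0["frame"]);sd=get_image("side")
s,im=wrist(); print(s["t"],s["tool_pos"],np.round(s["ee_rot"],3).tolist(),np.round(s["joints"],1),s["gripper_width"],s["grasp_force"])
z=s["tool_pos"][2]+8.5+3; print(z,panel(im,z,(400,700,-340,-60)))
a=cv2.resize(sd["frame"][150:330,200:420],None,fx=1.7,fy=1.7);b=cv2.resize(im["frame"],None,fx=.8,fy=.8);b=b[:306]
cv2.imwrite("pics/w8.png",np.hstack([b,a]))
```

```text
12.4333 [ 514.84980231 -219.91901518  125.39777972] [[-0.101, 0.977, -0.189], [0.46, 0.214, 0.862], [0.882, -0.0, -0.471]] [-40.5  51.2  66.8  35.5 113.6 -54.4] 58.97910399848596 42.792348861694336
136.89777971769706 ([(526.7000122070312, -127.5), (554.9000244140625, -261.70001220703125), (496.20001220703125, -274.0), (468.0, -139.8000030517578)], array([ 59.9, 137.1]))
```

View pics/w8.png

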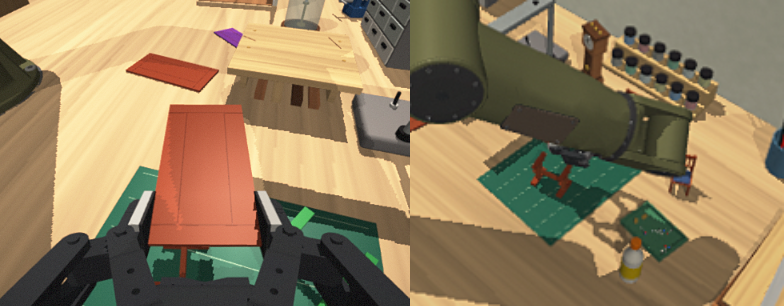

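The panel is held level: its far end is 88 mm ahead of the TCP, which matches no slip, and its yaw is 101.9°. The frame's leg shows below it at (185,265) in the composite, which is why the rectangle reads too long. Moving over the frame and lowering.

Emit:
apply_moves(plan=[{"dx": -0.004,"dy": -0.012,"dz": 0,"wx": 0,"wy": 0,"wz": 0,"fingers": 0.05},{"dx": -0.005,"dy": -0.014,"dz": -0.01,"wx": 0,"wy": 0,"wz": 0,"fingers": 0.05},{"dx": -0.0034,"dy": -0.008,"dz": -0.015,"wx": 0,"wy": 0,"wz": 0,"fingers": 0.05},{"dx": 0,"dy": 0,"dz": -0.015,"wx": 0,"wy": 0,"wz": 0,"fingers": 0.05},{"dx": 0,"dy": 0,"dz": -0.01,"wx": 0,"wy": 0,"wz": 0,"fingers": 0.05}])

```text
t: 12.9
tool_pos: [501.5, -255.1, 72.9]
ee_rot: [[-0.099, 0.977, -0.189], [0.459, 0.213, 0.862], [0.883, -0.002, -0.47]]
ft_force: [0.2, -0.1, -0.5]
gripper_width: 58.9
grasp_force: 42.8
```

Emit:
apply_moves(plan=[{"dx": 0,"dy": 0,"dz": -0.007,"wx": 0,"wy": 0,"wz": 0,"fingers": 0.05},{"dx": 0,"dy": 0,"dz": -0.004,"wx": 0,"wy": 0,"wz": 0,"fingers": 0.05},{"dx": 0,"dy": 0,"dz": 0,"wx": 0,"wy": 0,"wz": 0,"fingers": 0.05},{"dx": 0,"dy": 0,"dz": 0,"wx": 0,"wy": 0,"wz": 0,"fingers": 0.05},{"dx": 0,"dy": 0,"dz": 0,"wx": 0,"wy": 0,"wz": 0,"fingers": 0.05}])

```text
t: 13.32
tool_pos: [502.6, -254.5, 64.9]
ee_rot: [[-0.102, 0.977, -0.189], [0.461, 0.215, 0.861], [0.882, 0.0, -0.472]]
ft_force: [0.3, 0.3, -0.6]
gripper_width: 59.1
grasp_force: 42.8
```

Run:
```python
from h import *
P=[]
for i in range(4):
    s,im=wrist(); P.append(np.r_[s["tool_pos"],s["ft_force"]])
print(s["t"],np.round(P,1).tolist(),np.round(s["ee_rot"],3).tolist(),s["gripper_width"])
z=s["tool_pos"][2]+8.5+3
o=ortho(im,400,620,-320,-130,z,4);m=cv2.erode(red(o),np.ones((9,9)));c=max(cv2.findContours(m,0,2)[0],key=cv2.contourArea)
r=cv2.minAreaRect(c);print(r[1][0]/4,r[1][1]/4,r[2],620-r[0][1]/4,-130-r[0][0]/4)
d=np.array([-.209,.978]);L=s["tool_pos"][:2]
print("pred centre",L+26.1*d)
```

```text
13.4667 [[502.6, -254.5, 64.9, 0.3, 0.3, -0.6], [502.6, -254.6, 65.0, 0.7, 0.3, -0.7], [502.5, -254.6, 64.9, -0.4, -0.4, 1.0], [502.5, -254.6, 64.8, -0.1, -0.0, 0.3]] [[-0.101, 0.977, -0.189], [0.461, 0.215, 0.861], [0.882, 0.0, -0.472]] 58.92292858304541
57.62244415283203 122.90330505371094 78.0706787109375 498.0049133300781 -230.1732635498047
pred centre [ 497.00237393 -229.06773989]
```

Emit:
apply_moves(plan=[{"dx": 0,"dy": 0.0005,"dz": -0.005,"wx": 0,"wy": 0,"wz": 0,"fingers": 0.05},{"dx": 0,"dy": 0,"dz": -0.004,"wx": 0,"wy": 0,"wz": 0,"fingers": 0.05},{"dx": 0,"dy": 0,"dz": -0.002,"wx": 0,"wy": 0,"wz": 0,"fingers": 0.05},{"dx": 0,"dy": 0,"dz": 0,"wx": 0,"wy": 0,"wz": 0,"fingers": 0.05},{"dx": 0,"dy": 0,"dz": 0,"wx": 0,"wy": 0,"wz": 0,"fingers": 0.05}])

```text
t: 13.93
tool_pos: [502.2, -254.0, 53.1]
ee_rot: [[-0.1, 0.977, -0.19], [0.46, 0.214, 0.862], [0.882, -0.001, -0.471]]
ft_force: [0.6, -0.2, 0.8]
gripper_width: 58.5
grasp_force: 42.8
```

Emit:
apply_moves(plan=[{"dx": 0,"dy": 0,"dz": -0.001,"wx": 0,"wy": 0,"wz": 0,"fingers": 0.05},{"dx": 0,"dy": 0,"dz": 0,"wx": 0,"wy": 0,"wz": 0,"fingers": 0.05}])

```text
t: 14.1
tool_pos: [502.3, -254.1, 52.2]
ee_rot: [[-0.101, 0.977, -0.189], [0.46, 0.214, 0.861], [0.882, -0.0, -0.471]]
ft_force: [-0.0, -0.5, 0.3]
gripper_width: 58.6
grasp_force: 42.8
```

Emit:
apply_moves(plan=[{"dx": 0,"dy": 0,"dz": -0.001,"wx": 0,"wy": 0,"wz": 0,"fingers": 0.05},{"dx": 0,"dy": 0,"dz": 0,"wx": 0,"wy": 0,"wz": 0,"fingers": 0.05}])

```text
t: 14.27
tool_pos: [502.3, -254.0, 51.2]
ee_rot: [[-0.101, 0.977, -0.189], [0.46, 0.214, 0.861], [0.882, -0.0, -0.471]]
ft_force: [0.7, 0.2, -0.2]
gripper_width: 58.9
grasp_force: 42.8
```

Emit:
apply_moves(plan=[{"dx": 0,"dy": 0,"dz": -0.001,"wx": 0,"wy": 0,"wz": 0,"fingers": 0.05},{"dx": 0,"dy": 0,"dz": 0,"wx": 0,"wy": 0,"wz": 0,"fingers": 0.05}])

```text
t: 14.43
tool_pos: [502.4, -254.1, 50.7]
ee_rot: [[-0.101, 0.977, -0.189], [0.46, 0.215, 0.862], [0.882, 0.0, -0.471]]
ft_force: [0.3, -0.4, 3.2]
gripper_width: 58.8
grasp_force: 43.0
```

Contact at TCP z 50.7 with about 3 N upward, as expected. Releasing gently.

Emit:
apply_moves(plan=[{"dx": 0,"dy": 0,"dz": 0,"wx": 0,"wy": 0,"wz": 0,"fingers": 0.06},{"dx": 0,"dy": 0,"dz": 0,"wx": 0,"wy": 0,"wz": 0,"fingers": 0.062},{"dx": 0,"dy": 0,"dz": 0,"wx": 0,"wy": 0,"wz": 0,"fingers": 0.065},{"dx": 0,"dy": 0,"dz": 0,"wx": 0,"wy": 0,"wz": 0,"fingers": 0.072},{"dx": 0,"dy": 0,"dz": 0,"wx": 0,"wy": 0,"wz": 0,"fingers": 0.08}], grip_force=20)

```text
t: 14.85
tool_pos: [502.3, -254.0, 50.2]
ee_rot: [[-0.101, 0.977, -0.189], [0.46, 0.214, 0.861], [0.882, -0.001, -0.471]]
ft_force: [0.1, -0.2, 0.8]
gripper_width: 79.4
grasp_force: 0.0
```

Emit:
apply_moves(plan=[{"dx": 0,"dy": 0,"dz": 0,"wx": 0,"wy": 0,"wz": 0,"fingers": 0.08},{"dx": 0,"dy": 0,"dz": 0,"wx": 0,"wy": 0,"wz": 0,"fingers": 0.08}])

```text
t: 15.02
tool_pos: [502.3, -254.0, 50.3]
ee_rot: [[-0.101, 0.977, -0.189], [0.46, 0.214, 0.861], [0.882, -0.0, -0.471]]
ft_force: [-0.3, -0.1, -0.9]
gripper_width: 80.2
grasp_force: 0.0
```

Run:
```python
from h import *
s,im=wrist();cv2.imwrite("pics/w9.png",im["frame"]); print(s["t"],s["tool_pos"],s["ft_force"],s["gripper_width"],s["grasp_force"])
o=ortho(im,400,620,-320,-130,62,4);m=cv2.erode(red(o),np.ones((9,9)));c=max(cv2.findContours(m,0,2)[0],key=cv2.contourArea)
r=cv2.minAreaRect(c);print(r[1][0]/4,r[1][1]/4,r[2],620-r[0][1]/4,-130-r[0][0]/4)
```

```text
15.0167 [ 502.2785517  -254.01281255   50.25605765] [-0.25759649 -0.09051407 -0.90933756] 80.23345146520025 0.0
57.86030197143555 119.86787414550781 77.89581298828125 497.5522689819336 -227.79993438720703
```

View pics/w9.png

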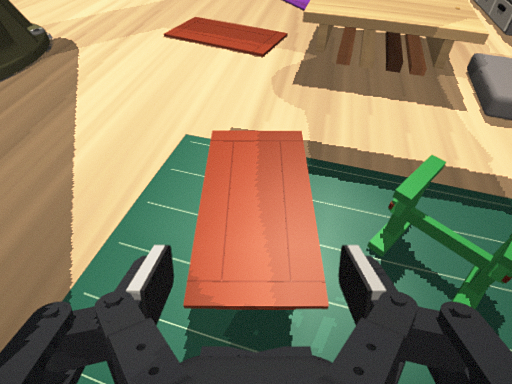

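The panel lies on the frame, both fingers are clear of it at (150,280) and (358,280), and the green look-alike is untouched. Backing out along the tool axis.

Emit:
apply_moves(plan=[{"dx": 0.003,"dy": -0.0129,"dz": 0.007,"wx": 0,"wy": 0,"wz": 0,"fingers": 0.08},{"dx": 0.0057,"dy": -0.0258,"dz": 0.0141,"wx": 0,"wy": 0,"wz": 0,"fingers": 0.08},{"dx": 0.0057,"dy": -0.0258,"dz": 0.0141,"wx": 0,"wy": 0,"wz": 0,"fingers": 0.08},{"dx": 0.003,"dy": -0.015,"dz": 0.03,"wx": 0,"wy": 0,"wz": 0,"fingers": 0.08},{"dx": 0,"dy": 0,"dz": 0.035,"wx": 0,"wy": 0,"wz": 0,"fingers": 0.08}])

```text
t: 15.48
tool_pos: [519.0, -335.6, 149.5]
ee_rot: [[-0.098, 0.977, -0.189], [0.459, 0.213, 0.863], [0.883, -0.002, -0.469]]
ft_force: [0.1, -0.3, 0.0]
gripper_width: 80.3
grasp_force: 0.0
```

Emit:
apply_moves(plan=[{"dx": 0,"dy": 0,"dz": 0.035,"wx": 0,"wy": 0,"wz": 0,"fingers": 0.08},{"dx": 0,"dy": 0,"dz": 0.035,"wx": -0.115,"wy": -0.025,"wz": 0,"fingers": 0.08},{"dx": 0,"dy": 0,"dz": 0.035,"wx": -0.115,"wy": -0.025,"wz": 0,"fingers": 0.08},{"dx": 0,"dy": 0,"dz": 0.035,"wx": -0.115,"wy": -0.025,"wz": 0,"fingers": 0.08},{"dx": 0,"dy": 0,"dz": 0.015,"wx": -0.115,"wy": -0.025,"wz": 0,"fingers": 0.08}])

```text
t: 15.9
tool_pos: [519.8, -334.0, 311.1]
ee_rot: [[-0.178, 0.977, -0.118], [0.807, 0.214, 0.551], [0.563, 0.003, -0.826]]
ft_force: [1.1, -0.1, -0.8]
gripper_width: 80.2
grasp_force: 0.0
```

Emit:
apply_moves(plan=[{"dx": 0,"dy": 0.01,"dz": 0,"wx": -0.115,"wy": -0.025,"wz": 0,"fingers": 0.08},{"dx": 0,"dy": 0.01,"dz": 0,"wx": -0.115,"wy": -0.025,"wz": 0,"fingers": 0.08},{"dx": 0,"dy": 0.01,"dz": 0,"wx": -0.115,"wy": -0.025,"wz": 0,"fingers": 0.08},{"dx": 0,"dy": 0.01,"dz": 0,"wx": -0.115,"wy": -0.025,"wz": 0,"fingers": 0.08},{"dx": 0,"dy": 0.01,"dz": 0,"wx": -0.115,"wy": -0.025,"wz": 0,"fingers": 0.08}])

```text
t: 16.32
tool_pos: [519.6, -283.2, 306.5]
ee_rot: [[-0.214, 0.977, -0.003], [0.977, 0.214, 0.014], [0.014, -0.0, -1.0]]
ft_force: [1.8, -1.5, 0.6]
gripper_width: 80.1
grasp_force: 0.0
```

Emit:
apply_moves(plan=[{"dx": 0,"dy": 0,"dz": 0,"wx": 0,"wy": 0,"wz": 0,"fingers": 0.08},{"dx": 0,"dy": 0,"dz": 0,"wx": 0,"wy": 0,"wz": 0,"fingers": 0.08},{"dx": 0,"dy": 0,"dz": 0,"wx": 0,"wy": 0,"wz": 0,"fingers": 0.08}])

```text
t: 16.57
tool_pos: [519.7, -283.6, 305.6]
ee_rot: [[-0.213, 0.977, -0.007], [0.977, 0.213, 0.021], [0.022, -0.002, -1.0]]
ft_force: [-0.1, 0.0, -0.6]
gripper_width: 80.1
grasp_force: 0.0
```

Run:
```python
from h import *
s,im=wrist(); print(s["t"],s["tool_pos"],np.round(s["ee_rot"],2).tolist(),s["ft_force"])
print(panel(im,62,(400,600,-340,-120)))
t=get_image("top"); print(panel(t,62,(400,600,-340,-120)))
o=ortho(im,420,570,-320,-140,62,3.3)
q=cv2.resize(t["frame"][100:300,90:440],(480,274))
h=max(len(o),274);c=np.zeros((h,o.shape[1]//2*0+300+480,3),'u1');o2=cv2.resize(o,(300,int(len(o)*300/o.shape[1])));c[:len(o2),:300]=o2;c[:274,300:]=q
cv2.imwrite("pics/w10.png",c)
for k in ["clock","bell_jar","pin_tray","chair_a","glue","frame","top"]:
    print(k,[(round(r["score"],2),np.round(r["location"]).tolist()) for r in finder.find_in(t,k)[:4]])
```

```text
16.5667 [ 519.65599334 -283.62938051  305.63556469] [[-0.21, 0.98, -0.01], [0.98, 0.21, 0.02], [0.02, -0.0, -1.0]] [-0.13037626  0.03188419 -0.58440538]
([(513.9000244140625, -163.5), (539.0, -280.3999938964844), (480.29998779296875, -293.0), (455.20001220703125, -176.0)], array([ 60. , 119.6]))
([(512.2000122070312, -165.0), (536.5, -281.79998779296875), (478.79998779296875, -293.8999938964844), (454.5, -177.0)], array([ 59. , 119.3]))
clock [(0.95, [753.0, -114.0, 167.0])]
bell_jar [(0.88, [625.0, 419.0, 112.0])]
pin_tray [(0.54, [539.0, -500.0, -0.0])]
chair_a [(0.59, [742.0, -241.0, 46.0])]
glue []
frame [(0.72, [622.0, -206.0, 36.0])]
top [(0.98, [362.0, 143.0, 7.0]), (0.69, [476.0, 337.0, 4.0]), (0.59, [494.0, -227.0, 63.0])]
```

View pics/w10.png

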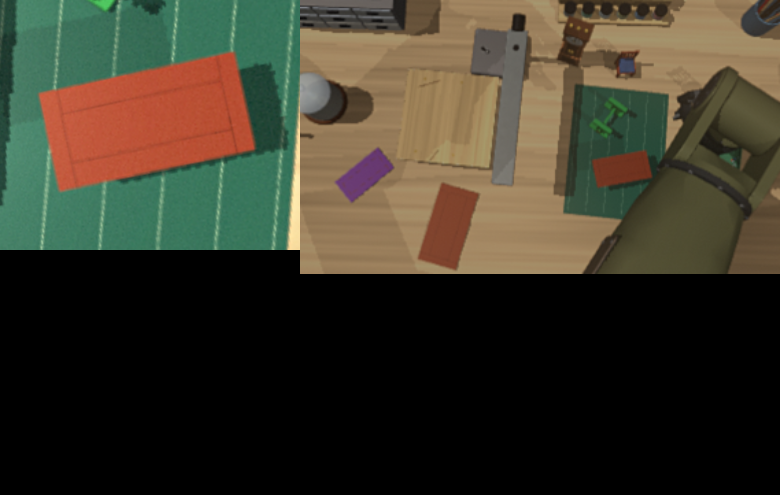

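The table stands square: the top's centre is (497.1,-228.2) with yaw 12.1°, against the frame's (496.8,-228.6) and 12.1°. Its measured size fits height 62, the bystanders in view have not moved, and the arm touches nothing. Handing in.

```bash
python3 -c "
from workcell import sign_off
print(sign_off())"
```

```text
the job is handed in; nothing more can be done
None
```

The job is handed in: the cherry top lies on its trestle frame, centred to within about 1 mm of my estimate of the frame's pose (taken before the top hid it) and square, and was set down gently at about 3 N, with the lamp not touched; the clock, bell jar and one chair re-measured unmoved, while the arm hid the rest from the last picture.

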